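# Rake plant stakes into rows along a window rail

## Task

The washed plant stakes lie scattered over the sunny windowsill. Pick up the hand rake and comb the stakes with it, never with the gripper, close up against the window rail, the three on the left to the left of the window stay and the three on the right to its right, so that each three lie flat on the sill, side by side in rows parallel to the rail. Then lay the rake back where it was, teeth down, and leave the other things on the sill as they are.

Things in the scene. Friction and masses are not known exactly. Their poses are not given: they have to be found in the camera images.
- frame: steel bottom rail of the window, fixed: straight, 50 mm deep, 30 mm high. Origin at the foot of its inner face (towards the robot), mid-length; x points out of the window, square to that face, y along the rail to the left, z up; the sill before it is negative x. The window stay (dark steel bar on two pins, on top) marks its middle, y = 0. A solar panel 170 mm high is clipped on it near y = +500 mm
- rake_grip (a point): grip point of the loose hand rake, mid-section of its wooden handle, 36 mm above the sill as it lies. Handle 24 mm wide (y), flat-sided, 26 mm high, 150 mm long; from 30 mm ahead of this point it slopes down 11 degrees to its end on the sill. x from handle to head, level as it lies; y along the teeth; z up. 0.23 kg, balances 20 to 45 mm ahead. Lies left or right of the stakes, teeth down
- rake_head (a point): middle of the row of the rake's tooth tips: on the sill as it lies, 65 mm ahead (+x) of rake_grip and 36 mm lower, same axes. Steel head 150 mm wide (y), seven round upright teeth 6 mm thick, 33 mm long, 22 mm apart, the outer ones 66 mm to each side; the bar over them is 10 mm deep
- stake1_mid (a point): centre of a loose square wooden plant stake, 120 mm long (its y, pointed at +y), 16 mm wide (its x), 14 mm high (its z), about 18 g, lying on the sill in the left (+y) scatter of three; it slides and does not roll
- stake2_mid (a point): centre of a loose square wooden plant stake, 120 mm long (its y, pointed at +y), 16 mm wide (its x), 14 mm high (its z), about 18 g, lying on the sill in the left (+y) scatter of three; it slides and does not roll
- stake3_mid (a point): centre of a loose square wooden plant stake, 120 mm long (its y, pointed at +y), 16 mm wide (its x), 14 mm high (its z), about 18 g, lying on the sill in the left (+y) scatter of three; it slides and does not roll
- stake4_mid (a point): centre of a loose square wooden plant stake, 120 mm long (its y, pointed at +y), 16 mm wide (its x), 14 mm high (its z), about 18 g, lying on the sill in the right (-y) scatter of three; it slides and does not roll
- stake5_mid (a point): centre of a loose square wooden plant stake, 120 mm long (its y, pointed at +y), 16 mm wide (its x), 14 mm high (its z), about 18 g, lying on the sill in the right (-y) scatter of three; it slides and does not roll
- stake6_mid (a point): centre of a loose square wooden plant stake, 120 mm long (its y, pointed at +y), 16 mm wide (its x), 14 mm high (its z), about 18 g, lying on the sill in the right (-y) scatter of three; it slides and does not roll
- bowl: blue plastic bowl, 150 mm across, 55 mm high, origin under its centre; leave alone
- lantern: green solar lantern with a press button on top, 104 mm across, 125 mm high, origin under its centre; leave alone
- radio: black plastic radio casing, 200 mm wide (its y), 60 mm deep (its x), 120 mm high, origin under its centre; leave alone
- spoon: steel teaspoon, 140 mm long, lying on the sill; leave alone
Things that resemble listed ones, but are neither listed nor needed, are in the scene too. What is shaped like the part that bears rake_grip but green is not meant.

How it is judged (in metres and radians):
On the way, in this order (a step that is already met when the one before it is completed fails the run):
1. the rake is picked up: held by the fingers, its teeth off the sill (contact force between the fingers and rake above 1 N and height (world z) of rake_head above 0.01 m), for 0.2 s.
2. all six stakes lie flat in rows along the rail (angle between the y axis of each of stake1_mid, stake2_mid, stake3_mid, stake4_mid, stake5_mid, stake6_mid and the y axis of frame, either way round below 0.14 rad and x of each of stake1_mid, stake2_mid, stake3_mid, stake4_mid, stake5_mid, stake6_mid in the frame of frame above -0.07 m and height (world z) of each of stake1_mid, stake2_mid, stake3_mid, stake4_mid, stake5_mid, stake6_mid below 0.011 m and y of each of stake1_mid, stake2_mid, stake3_mid in the frame of frame above 0.03 m and y of each of stake4_mid, stake5_mid, stake6_mid in the frame of frame below -0.03 m), for 0.2 s.
At the end, for the whole second after the job is handed in: Stakes flat (centre under 11 mm up), within 0.14 rad of the rail, centres under 70 mm from its face; 1-3 over 30 mm left, 4-6 over 30 mm right of its middle. Rake teeth down, level to 0.1 rad, head within 80 mm of its start. Bowl, lantern, radio, spoon within 30 mm. All at rest (all of step 2 and linear speed of each of stake1, stake2, stake3, stake4, stake5, stake6, rake below 0.02 m/s and distance of rake_head from where it was at the start of the episode below 0.08 m and height (world z) of rake_head below 0.006 m and angle between rake_head's own z axis and vertical below 0.1 rad and distance of each of bowl, lantern, radio, spoon from where it was at the start of the episode below 0.03 m); the robot touches nothing.
It fails at once if the robot itself touches a stake (contact force between the arm and stake1 above 0.3 N or contact force between the arm and stake2 above 0.3 N or contact force between the arm and stake3 above 0.3 N or contact force between the arm and stake4 above 0.3 N or contact force between the arm and stake5 above 0.3 N or contact force between the arm and stake6 above 0.3 N).
It fails at once if bowl, lantern, radio or spoon is pushed away (distance of any of bowl, lantern, radio, spoon from where it was at the start of the episode above 0.03 m).
It also fails if it takes over 59 s, if anything falls off the work surface, if the arm or the gripper's body presses on something with over 40 N, if the wrist force passes 120 N, or if a joint passes its speed limit or range.

## Robot

A 6-joint arm with a two-finger parallel gripper is mounted at the origin on the work surface. World frame = base frame: x ahead of the robot, y to its left, z up, the work surface at z = 0. Lengths are in mm, angles in rad, forces in N, time in s.
With the tool pointing down it reaches from about 400 to 925 mm from the base axis. Payload 12.5 kg.
Tool frame: the origin (TCP) lies midway between the tips of the shut fingers; the grasp point (between the pads) lies 19 mm behind it; z points along the fingers, y is the line along which they close (so a half turn about z gives the same grasp; the last joint's range is limited). The gripper opens to 95 mm and grips with 3 to 60 N. Pads are 20 mm wide; open, the fingers measure 119 mm over their backs; the gripper's body (75 mm by 180 mm) begins 59 mm behind the grasp point.
Start: joints at [-0.106, 0.491, 1.559, -0, 1.092, -0.106], TCP at [625.017, 0.021, 214.661] pointing down, gripper open.
Joint ranges: [-3.1, 3.1], [-0.84, 2.19], [0.05, 2.79], [-1.13, 4.28], [0.06, 2.93], [-2.69, 2.69]. Speed limits (rad/s): [2.22, 2.22, 2.79, 3.14, 3.14, 3.14].

## Interface

Orientations are given as [roll, pitch, yaw] about the fixed x, y, z axes, in that order (R = Rz(yaw) Ry(pitch) Rx(roll)).
In Python, from cell import state, viewer, env, models gives the robot as it stands. The module is installed in compiled form; this text tells all that it offers.
- The arm moves only by the tool arm_command, never from a script. Its argument "rows" is a list of rows, each a list of 2 entries, a list of its own where there are three numbers: the shift along the tool's x, y, z normalised to -1 to 1, where 1 is 0.25 m, then the turn about the tool's z normalised to -1 to 1, where 1 is pi rad. A call has exactly 5 rows; each row shifts and turns the commanded pose from where the row before left it, along the tool's axes as they then stand; what a row does not reach is not made up. A row lasts 1/10 s, in which the tool goes at most 50 mm and 8.59 degrees, less where a joint would pass 70% of its speed; a pose out of reach is approached as far as the arm can. A call with a number of a shift or a turn outside -1 to 1 is refused whole. A call with a gripper value outside its range is refused whole. "claw" is the opening, from 0 (shut) to 1 (fully open), set as the call begins (left out, the last holds). The fingers move at their own pace and stop on an object; the grip force is fixed at half the most. Time passes only in rows, so rows that do not move let the fingers close, or fill a call up. It gives the time, the measured TCP pose, the force, the opening and the grip force at its end, in the units of the state.
- state(): the state, without advancing time (a new reading comes with each control period).
- viewer.read_camera(name): name is "scene" or "side" or "wrist"; returns (picture, depth): 384x512x3 uint8, red, green, blue; 384x512 float32, mm along the optical axis (not along the pixel's ray), 0 where there is no reading.
- viewer.get_calibration(name): a dict with "camera_matrix" (3x3 intrinsics, pixels), "world_to_cam" (4x4, takes a point from world to camera coordinates). Camera axes: x right, y up, looking along -z (the intrinsics and any distortion apply to the point x, -y, -z); pixel columns grow to the right and rows downward; lengths in mm; the calibration is good to about 2 mm. A picture is of the moment at which its call begins: read the wrist's pose just before it. get_calibration takes no time and is no camera call; for the wrist camera it gives the pose at the moment of the call.
- env.job_done(): hands the job in; it is judged then, once.
Trained networks look in the newest picture that a camera, given by its name, has taken for a name from the list of things; names that differ only in an ending like _2 or _b are one class to them, and where a whole thing is asked for, a point or a joint stands for the part that bears it (a point fixed in the world has none). Each returns a list of dicts, best first, with "confidence" (0 to 1); they miss things now and then, are a little off and sometimes report something else, mostly with a low value. They report only what shows in the picture. A call takes as long as a camera call. They do not tell look-alikes from the thing itself.
- models.search_frame(camera, label): "position" ([x, y, z] in mm, in world coordinates, good to about 4 mm: the middle of the surface that is visible of it).
- models.mark_of(camera, label): "position" ([x, y, z] in mm, in world coordinates, good to about 4 mm: a listed point, or the origin of a listed thing).
The state is a dict: "t": time; "joints": joint angles; "qvel": joint speeds; "tau": joint torques, N m; "eef_pos": TCP position; "tcp_rot": TCP orientation; "ft_force": force on the tool from outside, world axes, zero at the start; "moment": the same for the moment, N m; "opening": opening from 0.0 (shut) to 1.0 (fully open); "grip_force": force on a finger pad.
Only numpy, scipy, OpenCV 4.12 (cv2) and the standard library are available. Lean on these libraries where they do the work, as an engineer would, in place of code of your own. Each camera call takes 0.05 s, during which the arm holds its last target. There are 200 camera calls.

## Working session

There is one attempt and no reset: what is moved stays moved. The work goes in short steps, Python scripts to look and compute and a tool call to move; the robot and the scene stay as the last step left them, time stands still between calls to the robot, and variables do not carry over. Pictures are saved under pics/ and viewed, at most 10 in all, crops included, and the job is handed in when it is done.

Besides the shell and the picture viewer there is one more tool, called in YAML: its name, and indented under it one key for each argument. arm_command: Moves the arm, as the interface text tells. Scaled input: -1 to 1 covers 0.25 m each way for a shift and pi rad each way for a turn. Its arguments: {"type":"object","properties":{"rows":{"type":"array","items":{"type":"array"}},"claw":{"type":"number"}},"required":["rows"]}

```bash
mkdir -p pics; cat > h.py <<'E'
import numpy as np, cv2
from cell import state, viewer, env, models
def cal(n):
    c=viewer.get_calibration(n); return np.array(c["camera_matrix"]),np.array(c["world_to_cam"]),c
def px2w(n,u,v,d,KT=None):
    K,T=(KT or cal(n))[:2]
    p=np.array([(u-K[0,2])/K[0,0]*d,-(v-K[1,2])/K[1,1]*d,-d,1.]); return (np.linalg.inv(T)@p)[:3]
def w2px(n,P,KT=None):
    K,T=(KT or cal(n))[:2]; p=(T@np.append(P,1))[:3]; return K[0,0]*p[0]/-p[2]+K[0,2], -K[1,1]*p[1]/-p[2]+K[1,2]
def cloud(n,D,KT=None):
    K,T=(KT or cal(n))[:2]; h,w=D.shape; v,u=np.mgrid[:h,:w]
    p=np.stack([(u-K[0,2])/K[0,0]*D,-(v-K[1,2])/K[1,1]*D,-D,np.ones_like(D)],-1)
    return (p@np.linalg.inv(T).T)[...,:3]
E
python3 - <<'E'
from h import *
print(state())
for n in ["scene","side"]:
    I,D=viewer.read_camera(n); cv2.imwrite(f"pics/{n}0.png",cv2.resize(I[...,::-1],(800,600),interpolation=cv2.INTER_CUBIC))
    np.savez(f"{n}0.npz",I=I,D=D)
    print(n,cal(n)[2].keys(), np.linalg.inv(cal(n)[1])[:3,3].round())
    for l in ["frame","rake_grip","rake_head","stake1_mid","stake4_mid","bowl","lantern","radio","spoon"]:
        for r in models.mark_of(n,l): print(l,np.round(r["position"]),round(r["confidence"],2),np.round(w2px(n,r["position"])))
E
```

```text
{'t': 0.0, 'joints': array([-1.05619653e-01,  4.91545026e-01,  1.55946564e+00, -3.24147579e-05,
        1.09171112e+00, -1.05608637e-01]), 'qvel': array([ 2.38329782e-04, -4.15027203e-05,  1.66537872e-03, -7.98875212e-04,
        1.57213934e-03, -8.19829379e-04]), 'tau': array([-9.52334158e-04, -6.12640929e+01, -2.58175153e+01,  6.92750537e-02,
        4.83079045e-02, -1.38641695e-05]), 'eef_pos': array([6.24743825e+02, 2.97340991e-02, 2.14065208e+02]), 'tcp_rot': array([-3.14046678e+00, -9.04359110e-05,  1.57080022e+00]), 'ft_force': array([-0.75957078, -0.70906127,  0.55091992]), 'moment': array([-0.03229492, -0.00748623,  0.0054887 ]), 'grip_force': 0.0, 'opening': 0.9959663990064955}
scene dict_keys(['camera_matrix', 'world_to_cam']) [1162. -175. 1169.]
frame [719.  24.   1.] 0.89 [290. 273.]
rake_grip [ 436. -360.   39.] 0.88 [145. 215.]
rake_grip [ 166. -323.   34.] 0.63 [147. 147.]
rake_head [ 216. -288.    0.] 0.9 [161. 162.]
rake_head [ 501. -366.   -5.] 0.59 [148. 240.]
stake1_mid [592. 139.   7.] 0.56 [313. 227.]
stake4_mid [614. -93.   6.] 0.58 [243. 250.]
lantern [ 521. -542.    3.] 0.79 [ 89. 258.]
radio [484. 554.   1.] 0.95 [420. 173.]
spoon [ 408. -526.   -1.] 0.65 [ 93. 225.]
side dict_keys(['camera_matrix', 'world_to_cam']) [-315. -731.  826.]
frame [724.  16.  -1.] 0.72 [298. 180.]
frame [ 570. -103.    5.] 0.71 [299. 211.]
rake_grip [ 170. -329.   35.] 0.58 [270. 318.]
rake_grip [ 435. -364.   37.] 0.56 [346. 265.]
rake_head [ 220. -288.   -6.] 0.89 [271. 308.]
rake_head [ 500. -363.   -0.] 0.77 [357. 262.]
stake1_mid [592. 135.  10.] 0.71 [249. 180.]
stake4_mid [615. -94.  10.] 0.58 [305. 203.]
stake4_mid [ 437. -366.   39.] 0.56 [347. 264.]
bowl [527. 329.  -2.] 0.69 [200. 171.]
lantern [ 522. -540.    0.] 0.74 [421. 290.]
radio [484. 553.  -0.] 0.93 [155. 155.]
radio [592. 137.   9.] 0.42 [249. 180.]
spoon [ 406. -523.    1.] 0.75 [393. 313.]
```

View pics/scene0.png

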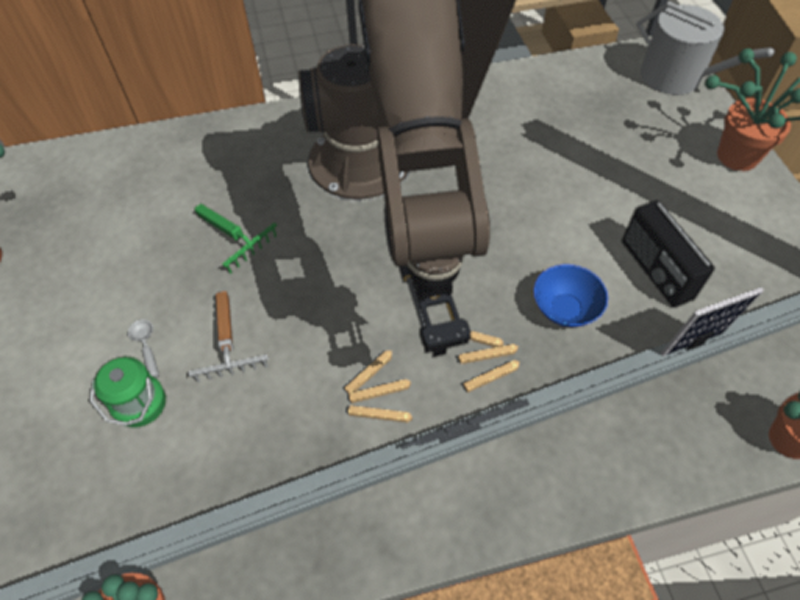

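View pics/side0.png

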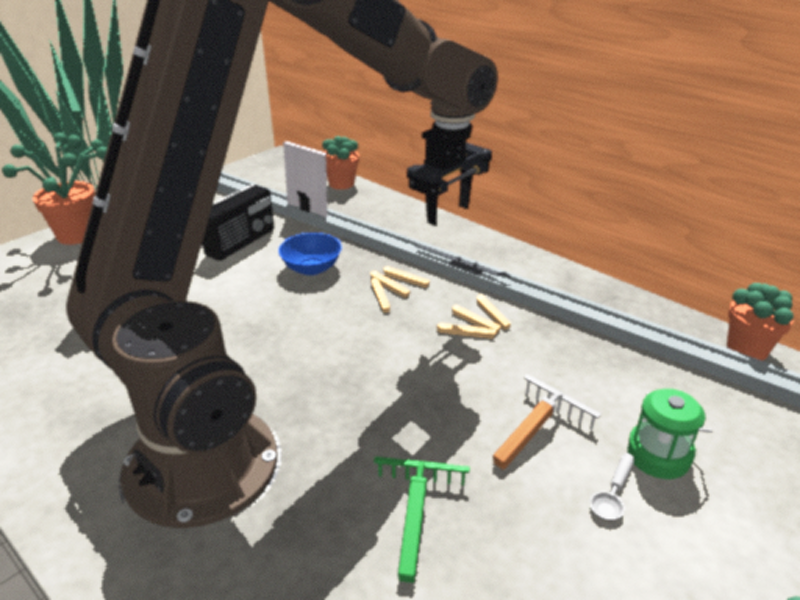

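The scene view shows the wooden-handled rake at (222,320) with its head at (228,365). The green look-alike rake is at (220,222), so I won't use that one. The left stakes are around (490,355), the right ones around (380,390), and the stay is at (465,425). The side view matches: wood rake at (525,435), green rake at (412,515). Next I'll take a close crop of the rake and fit the geometry from depth.

```bash
cat >> h.py <<'E'
def stakes(n,I,D,KT=None,dbg=False):
    """wood coloured blobs 5..22 mm high: list of centre,yaw(long axis vs +y, about z),length,width"""
    P=cloud(n,D,KT); hsv=cv2.cvtColor(I,cv2.COLOR_RGB2HSV)
    m=(P[...,2]>7)&(P[...,2]<24)&(D>0)&(P[...,0]>420)&(P[...,0]<760)&(abs(P[...,1])<290)&(hsv[...,1]>75)&(hsv[...,0]>8)&(hsv[...,0]<28)
    k,L=cv2.connectedComponents(m.astype(np.uint8),connectivity=4); out=[]
    for i in range(1,k):
        q=P[L==i]
        if len(q)<25: continue
        (c,(w,h),a)=cv2.minAreaRect(q[:,:2].astype(np.float32))
        b=cv2.boxPoints((c,(w,h),a)); e1,e2=b[1]-b[0],b[2]-b[1]
        e=e1 if np.hypot(*e1)>np.hypot(*e2) else e2
        if e[1]<0:e=-e
        out.append((np.round(c),round(float(np.arctan2(-e[0],e[1])),3),round(max(w,h)),round(min(w,h)),round(float(np.median(q[:,2])),1),len(q)))
    return sorted(out,key=lambda o:-o[0][1])
E
python3 - <<'E'
from h import *
for n in ["scene","side"]:
    z=np.load(f"{n}0.npz"); I,D=z["I"],z["D"]; P=cloud(n,D)
    print(n)
    for s in stakes(n,I,D): print(s)
    # rail top
    X,Y,Z=P[...,0],P[...,1],P[...,2]
    m=(Z>26)&(Z<34)&(X>600)&(X<900)&(Y>-500)&(Y<380)&(D>0)
    ys=np.arange(-400,360,40); ed=[]
    for y in ys:
        k=m&(abs(Y-y)<20)
        if k.sum()>10: ed.append((y,np.percentile(X[k],3),np.percentile(X[k],97)))
    ed=np.array(ed); f=np.polyfit(ed[:,0],ed[:,1],1); g=np.polyfit(ed[:,0],ed[:,2],1); print("rail inner",f,"outer",g,"resid",np.abs(np.polyval(f,ed[:,0])-ed[:,1]).max())
    # stay
    k=(Z>36)&(Z<80)&(X>640)&(X<820)&(abs(Y)<250)&(D>0); print("stay",k.sum(),P[k].mean(0).round(),P[k].min(0).round(),P[k].max(0).round())
    # rake
    k=(X>300)&(X<560)&(Y>-470)&(Y<-250)&(Z>18)&(Z<70)&(D>0); hsv=cv2.cvtColor(I,cv2.COLOR_RGB2HSV)
    w=k&(hsv[...,1]>100); q=P[w]; c,sz,a=cv2.minAreaRect(q[:,:2].astype(np.float32)); print("handle",np.round(c),np.round(sz),a,"zmax",np.percentile(q[:,2],95))
    vx=cv2.fitLine(q[:,:2].astype(np.float32),cv2.DIST_L2,0,.01,.01).ravel(); print("handle line",vx)
    b=k&(hsv[...,1]<60)&(X>470); q=P[b]; vx=cv2.fitLine(q[:,:2].astype(np.float32),cv2.DIST_HUBER,0,.01,.01).ravel();print("bar",vx,q.min(0).round(),q.max(0).round(),len(q))
    for nm,(x0,x1,y0,y1) in {"lantern":(440,600,-620,-460),"bowl":(430,620,240,420),"radio":(380,600,440,680)}.items():
        k=(X>x0)&(X<x1)&(Y>y0)&(Y<y1)&(Z>15)&(D>0);print(nm,P[k].min(0).round(),P[k].max(0).round())
I=np.load("side0.npz")["I"]; cv2.imwrite("pics/crop1.png",cv2.resize(I[215:350,225:415,::-1],(760,540),interpolation=cv2.INTER_CUBIC))
E
```

```text
scene
(array([569., 136.]), -0.061, 119, 60, 14.5, 301)
(array([637., 127.]), 0.19, 117, 18, 14.6, 211)
(array([591., -99.]), 0.25, 114, 86, 14.7, 414)
(array([ 661., -103.]), -0.389, 119, 17, 14.6, 222)
rail inner [-1.15380645e-01  7.21393626e+02] outer [-1.14641788e-01  7.71194211e+02] resid 1.1713469696269385
stay 1183 [752.   9.  41.] [ 700. -250.   36.] [796. 249.  58.]
handle [ 386. -362.] [ 24. 131.] 89.89373779296875 zmax 52.70410324505349
handle line [ 9.9999237e-01 -3.9115064e-03  3.8852515e+02 -3.6060934e+02]
bar [ 5.0026723e-03  9.9998748e-01  5.0109265e+02 -3.6514166e+02] [ 473. -438.   18.] [ 508. -290.   57.] 241
lantern [ 441. -601.   15.] [ 583. -490.  129.]
bowl [450. 252.  15.] [598. 401.  62.]
radio [384. 507.  15.] [587. 599. 133.]
side
(array([ 565., -104.]), 0.492, 117, 19, 10.8, 76)
(array([ 643., -124.]), -0.216, 68, 13, 10.9, 31)
rail inner [-1.17315340e-01  7.18044249e+02] outer [-1.21707239e-01  7.55242577e+02] resid 1.987428622875882
stay 383 [747.   8.  40.] [ 712. -247.   36.] [793. 250.  53.]
handle [ 383. -363.] [ 24. 137.] 89.94983673095703 zmax 49.26915221640342
handle line [ 9.9980134e-01 -1.9933395e-02  3.8214877e+02 -3.6497482e+02]
bar [ 1.2795413e-02  9.9991816e-01  4.9737955e+02 -3.6624246e+02] [ 470. -438.   19.] [ 509. -288.   53.] 268
lantern [ 440. -600.   15.] [ 557. -491.  125.]
bowl [447. 252.  15.] [597. 403.  58.]
radio [380. 504.  15.] [583. 589. 130.]
```

View pics/crop1.png

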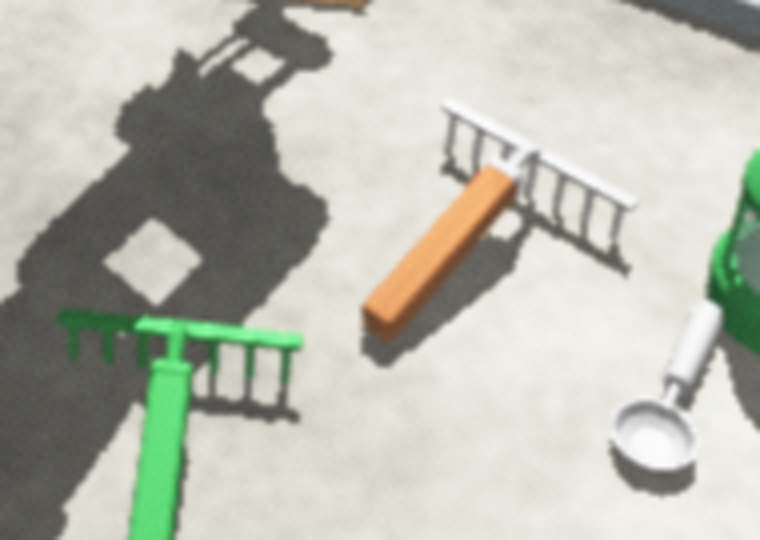

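The crop confirms it: brown wooden rake at crop (440,250) is the right one, and the green one at (160,420) is rejected. The rake's x axis lies almost along world x, with the grip near (436,-362,36). I'll turn the tool to yaw 0 and move above the grip.

arm_command:
  rows:
    - [[0,0,0],0.047]
    - [[0,0,0],0.047]
    - [[0,0,0],0.047]
    - [[0,0,0],0.047]
    - [[0,0,0],0.047]
  claw: 0.7

```text
t: 1.5
eef_pos: [625.0, 0.0, 214.6]
tcp_rot: [3.142, -0.0, 0.826]
ft_force: [-0.0, 0.6, 0.3]
opening: 0.709
grip_force: 0.0
```

arm_command:
  rows:
    - [[0,0,0],0.047]
    - [[0,0,0],0.047]
    - [[0,0,0],0.047]
    - [[0,0,0],0.047]
    - [[0,0,0],0.047]

```text
t: 2.0
eef_pos: [625.0, 0.0, 214.7]
tcp_rot: [3.142, -0.0, 0.088]
ft_force: [0.6, -0.1, 0.2]
opening: 0.702
grip_force: 0.0
```

arm_command:
  rows:
    - [[0,0,0],0.03]
    - [[-0.084,0.161,0],0]
    - [[-0.084,0.161,0],0]
    - [[-0.084,0.161,0],0]
    - [[-0.084,0.161,0],0]

```text
t: 2.5
eef_pos: [540.1, -162.3, 214.7]
tcp_rot: [3.141, -0.0, 0.0]
ft_force: [1.9, -0.4, 0.3]
opening: 0.701
grip_force: 0.0
```

arm_command:
  rows:
    - [[-0.084,0.161,0],0]
    - [[-0.084,0.161,0],0]
    - [[-0.084,0.161,0],0]
    - [[-0.084,0.161,0],0]
    - [[-0.084,0.161,0],0]

```text
t: 3.0
eef_pos: [434.9, -363.8, 214.9]
tcp_rot: [3.141, -0.0, -0.0]
ft_force: [0.6, -0.5, -0.1]
opening: 0.698
grip_force: 0.0
```

```bash
python3 - <<'E'
from h import *
print(state()["eef_pos"])
KT=cal("wrist"); I,D=viewer.read_camera("wrist"); P=cloud("wrist",D,KT); np.savez("w1.npz",I=I,D=D,P=P)
X,Y,Z=P[...,0],P[...,1],P[...,2]; hsv=cv2.cvtColor(I,cv2.COLOR_RGB2HSV)
R=(X>300)&(X<560)&(Y>-470)&(Y<-250)&(D>0)
w=R&(Z>22)&(Z<65)&(hsv[...,1]>100)&(hsv[...,0]<25); q=P[w]
if len(q)>20:
  print("handle",cv2.minAreaRect(q[:,:2].astype(np.float32)),cv2.fitLine(q[:,:2].astype(np.float32),2,0,.01,.01).ravel(),np.percentile(q[:,2],[50,90]),len(q))
  for x in range(330,480,20):
    k=w&(abs(X-x)<10)&(Z>25)
    if k.sum(): print(x,Y[k].min().round(1),Y[k].max().round(1),Z[k].mean().round(1))
b=R&(Z>28)&(Z<60)&(X>480)&(hsv[...,1]<70); q=P[b]; print("bar",len(q), q.mean(0), q.min(0),q.max(0), cv2.fitLine(q[:,:2].astype(np.float32),cv2.DIST_HUBER,0,.01,.01).ravel())
for l in ["rake_grip","rake_head"]:
    for r in models.mark_of("wrist",l): print(l,np.round(r["position"]),round(r["confidence"],2))
for n in ["scene","side"]:
    I2,D2=viewer.read_camera(n); np.savez(f"{n}1.npz",I=I2,D=D2)
    print(n); [print(s) for s in stakes(n,I2,D2)]
K=cal("scene"); I2=np.load("scene1.npz")["I"]
for y in (0,10,15,20,30): print(y,np.round(w2px("scene",[746-.115*y,y,38]),1))
a=I2[190:310,190:350,::-1]; s=cv2.imread("pics/side0.png")
s2=np.load("side1.npz")["I"][150:270,220:380,::-1]
cv2.imwrite("pics/c2.png",cv2.resize(np.hstack([a,s2]),(800,300),interpolation=cv2.INTER_CUBIC))
E
```

```text
[ 434.94746036 -363.76238225  214.86842853]
handle ((402.38787841796875, -364.4925842285156), (20.827783584594727, 128.26947021484375), 89.41143798828125) [ 9.9999583e-01 -2.8942339e-03  4.0078720e+02 -3.6433163e+02] [40.75089834 49.06847999] 1798
330 -373.4 -354.6 27.8
350 -374.4 -354.6 30.3
370 -374.4 -354.8 34.1
390 -374.1 -353.9 38.2
410 -374.9 -354.1 42.2
430 -374.7 -354.3 46.1
450 -375.4 -354.6 49.6
470 -360.9 -359.9 49.8
bar 1633 [ 502.29355111 -363.75529592   38.96427228] [ 480.40392335 -439.02342471   34.95180658] [ 509.15021612 -288.97118183   51.23745397] [ 9.7539825e-03  9.9995244e-01  5.0339893e+02 -3.6374966e+02]
rake_grip [ 441. -366.   38.] 0.87
scene
(array([638., 126.]), 0.194, 117, 18, 14.2, 211)
(array([575., 119.]), -0.51, 147, 74, 14.5, 395)
(array([591., -98.]), 0.255, 116, 88, 14.7, 416)
(array([ 660., -103.]), -0.376, 116, 18, 14.7, 220)
side
(array([625., 136.]), 0.166, 85, 9, 10.4, 34)
(array([ 604., -109.]), -0.216, 58, 13, 10.3, 28)
(array([ 643., -133.]), -0.396, 52, 12, 11.0, 25)
0 [285.  279.1]
10 [288.3 277.9]
15 [289.9 277.3]
20 [291.6 276.7]
30 [294.9 275.4]
```

View pics/c2.png

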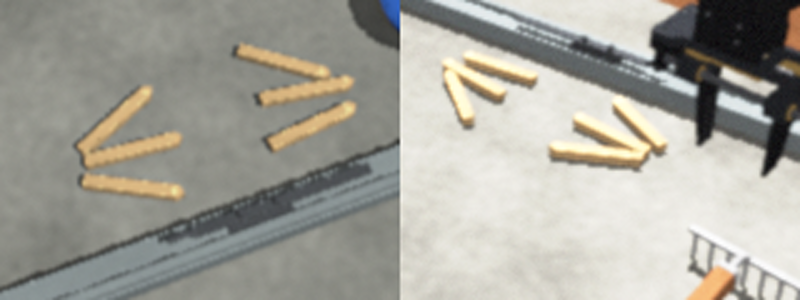

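The crop shows six stakes, three each side of the stay. None of them reach under the rake. The wrist depth puts the rake grip at about (437,-364), yaw ≈ 0. I'll go down and grip it.

arm_command:
  rows:
    - [[0.008,0,0.15],0]
    - [[0,0,0.15],0]
    - [[0,0,0.15],0]
    - [[0,0,0.15],0]
    - [[0,0,0.12],0]

```text
t: 3.75
eef_pos: [438.6, -360.4, 32.9]
tcp_rot: [-3.141, 0.001, 0.002]
ft_force: [-0.4, -0.4, -0.2]
opening: 0.701
grip_force: 0.0
```

arm_command:
  rows:
    - [[0,0,0.03],0]
    - [[0,0,0.028],0]
    - [[0,0,0],0]
    - [[0,0,0],0]
    - [[0,0,0],0]

```text
t: 4.25
eef_pos: [438.5, -362.6, 21.4]
tcp_rot: [3.14, -0.001, 0.0]
ft_force: [-0.1, 0.2, 0.3]
opening: 0.7
grip_force: 0.0
```

arm_command:
  rows:
    - [[0,0,0],0]
    - [[0,0,0],0]
    - [[0,0,0],0]
    - [[0,0,0],0]
    - [[0,0,0],0]
  claw: 0

```text
t: 4.75
eef_pos: [438.0, -362.3, 20.2]
tcp_rot: [-3.142, -0.0, -0.0]
ft_force: [0.4, 0.0, -0.7]
opening: 0.336
grip_force: 0.0
```

```bash
python3 - <<'E'
from h import *
z=np.load("scene1.npz"); I,D=z["I"],z["D"]; P=cloud("scene",D); hsv=cv2.cvtColor(I,cv2.COLOR_RGB2HSV)
m=(P[...,2]>7)&(P[...,2]<24)&(P[...,0]>480)&(P[...,0]<720)&(abs(P[...,1])<250)&(hsv[...,1]>75)&(hsv[...,0]>8)&(hsv[...,0]<28)&(D>0)
q=P[m]; a=.115; c,s=np.cos(a),np.sin(a)
F=np.c_[(q[:,0]-718)*c+(q[:,1]-20)*s, -(q[:,0]-718)*s+(q[:,1]-20)*c]
for k in (F[:,1]>0,F[:,1]<0): print("frame xy",F[k].min(0).round(),F[k].max(0).round(),"world",q[k].min(0).round(),q[k].max(0).round())
M=(m*255).astype(np.uint8); M=cv2.erode(M,np.ones((2,2)))
k,L=cv2.connectedComponents(M,connectivity=4)
for i in range(1,k):
  r=P[L==i][:,:2].astype(np.float32)
  if len(r)>20: print(cv2.minAreaRect(r),len(r))
print(state()["opening"],state()["grip_force"],state()["eef_pos"])
E
```

```text
frame xy [-201.   57.] [-55. 187.] world [510.  68.   7.] [656. 193.  22.]
frame xy [-190. -170.] [-39. -40.] world [ 536. -159.    7.] [687. -32.  24.]
((577.575927734375, 117.50524139404297), (143.42807006835938, 67.62771606445312), 57.31013107299805) 290
((592.4926147460938, -98.07633209228516), (81.8362045288086, 110.4737777709961), 13.55469799041748) 304
((639.6529541015625, 127.61968994140625), (13.412962913513184, 114.69095611572266), 11.08816909790039) 155
((662.3870849609375, -103.07862091064453), (113.0285415649414, 14.275358200073242), 68.46517944335938) 166
0.33636716032116104 0.0 [ 438.01149422 -362.25686159   20.15195908]
```

arm_command:
  rows:
    - [[0,0,0],0]
    - [[0,0,0],0]
    - [[0,0,0],0]
    - [[0,0,0],0]
    - [[0,0,0],0]

```text
t: 5.25
eef_pos: [438.0, -362.2, 20.1]
tcp_rot: [-3.142, -0.0, 0.0]
ft_force: [-0.0, -0.9, -1.4]
opening: 0.251
grip_force: 29.9
```

arm_command:
  rows:
    - [[0,0,-0.04],0]
    - [[0,0,-0.04],0]
    - [[0,0,-0.04],0]
    - [[0,0,-0.04],0]
    - [[0,0,0],0]

```text
t: 5.75
eef_pos: [438.5, -362.7, 61.9]
tcp_rot: [3.14, -0.002, 0.0]
ft_force: [0.2, -0.4, -2.4]
opening: 0.249
grip_force: 29.9
```

```bash
python3 - <<'E'
from h import *
print({k:np.round(state()[k],2) for k in("eef_pos","opening","grip_force","ft_force","moment")})
I,D=viewer.read_camera("side"); cv2.imwrite("pics/lift.png",cv2.resize(I[180:320,280:480,::-1],(600,420),interpolation=cv2.INTER_CUBIC))
KT=cal("wrist"); I,D=viewer.read_camera("wrist"); P=cloud("wrist",D,KT); X,Y,Z=P[...,0],P[...,1],P[...,2]; hsv=cv2.cvtColor(I,cv2.COLOR_RGB2HSV)
b=(X>480)&(X<540)&(Y>-450)&(Y<-280)&(Z>66)&(Z<110)&(D>0)&(hsv[...,1]<70); q=P[b]
if len(q): print("bar",len(q), np.median(q,0), q.min(0),q.max(0), cv2.fitLine(q[:,:2].astype(np.float32),cv2.DIST_HUBER,0,.01,.01).ravel())
E
```

```text
{'eef_pos': array([ 438.53, -362.72,   61.92]), 'opening': np.float64(0.25), 'grip_force': np.float64(29.91), 'ft_force': array([ 0.18, -0.36, -2.42]), 'moment': array([0.03, 0.23, 0.01])}
bar 8487 [ 503.44958463 -362.35895215   78.88892533] [ 480.03423781 -437.53656098   76.21763583] [ 509.17279849 -287.56773698   93.20143635] [ 6.6019571e-03  9.9997818e-01  5.0330847e+02 -3.6246875e+02]
```

View pics/lift.png

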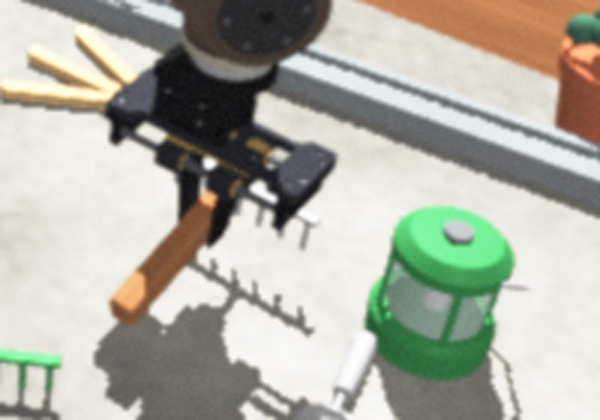

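The picture shows the rake held level with its teeth clear of the sill, and the bar has risen 40 mm. I'll carry it behind the right group, align it to the rail and lower it.

arm_command:
  rows:
    - [[0.01,-0.164,0],0]
    - [[0.01,-0.164,0],0]
    - [[0.01,-0.164,0],0]
    - [[0.01,-0.164,0],0]
    - [[0.01,-0.164,0],0]

```text
t: 6.35
eef_pos: [450.2, -155.7, 59.8]
tcp_rot: [-3.141, 0.0, -0.0]
ft_force: [2.1, -0.4, -2.4]
opening: 0.253
grip_force: 30.0
```

arm_command:
  rows:
    - [[0.006,-0.164,0],0]
    - [[0,0,0],-0.0366]
    - [[0,0,0],0]
    - [[0,0,0],0]
    - [[0,0,0],0]

```text
t: 6.85
eef_pos: [452.0, -116.9, 60.0]
tcp_rot: [-3.142, -0.0, 0.112]
ft_force: [-0.3, 0.2, -2.3]
opening: 0.25
grip_force: 30.0
```

arm_command:
  rows:
    - [[0,0,0.05],0]
    - [[0,0,0.05],0]
    - [[0,0,0.05],0]
    - [[0,0,0],0]
    - [[0,0,0],0]

```text
t: 7.35
eef_pos: [452.0, -116.7, 22.7]
tcp_rot: [-3.141, 0.0, 0.113]
ft_force: [-0.1, 0.3, -2.3]
opening: 0.247
grip_force: 30.0
```

```bash
cat >> h.py <<'E'
A=.115; C,S=np.cos(A),np.sin(A)
def fr(p): # world->rail frame (O at 718,20)
    p=np.asarray(p,float); return np.stack([(p[...,0]-718)*C+(p[...,1]-20)*S, -(p[...,0]-718)*S+(p[...,1]-20)*C],-1)
def look(tag,crop=(190,310,180,360)):
    s=state(); tcp=s["eef_pos"]; print("tcp",tcp.round(1),s["tcp_rot"].round(3),"F",s["ft_force"].round(1),"grip",round(float(s["grip_force"]),1),"head in rail frame",(fr(tcp[:2])+[65,0]).round(1))
    out=[]
    for n in ["scene"]:
        I,D=viewer.read_camera(n); np.savez(f"{n}_{tag}.npz",I=I,D=D)
        for o in stakes(n,I,D): print(n,"frame",fr(o[0]).round(),"dyaw",round(o[1]-A,3),o[2:])
        r0,r1,c0,c1=crop; cv2.imwrite(f"pics/{tag}.png",cv2.resize(I[r0:r1,c0:c1,::-1],None,fx=4,fy=4,interpolation=cv2.INTER_CUBIC))
E
python3 -c "
from h import *
look('r0')"
```

```text
tcp [ 452.  -116.7   22.7] [-3.141  0.     0.113] F [-0.1  0.3 -2.3] grip 30.0 head in rail frame [-215.  -105.3]
scene frame [-68. 115.] dyaw 0.082 (116, 18, 14.6, 210)
scene frame [-132.  116.] dyaw -0.598 (146, 75, 14.5, 384)
scene frame [-139. -104.] dyaw 0.173 (115, 88, 14.6, 418)
scene frame [ -72. -117.] dyaw -0.498 (116, 18, 14.7, 221)
```

View pics/r0.png

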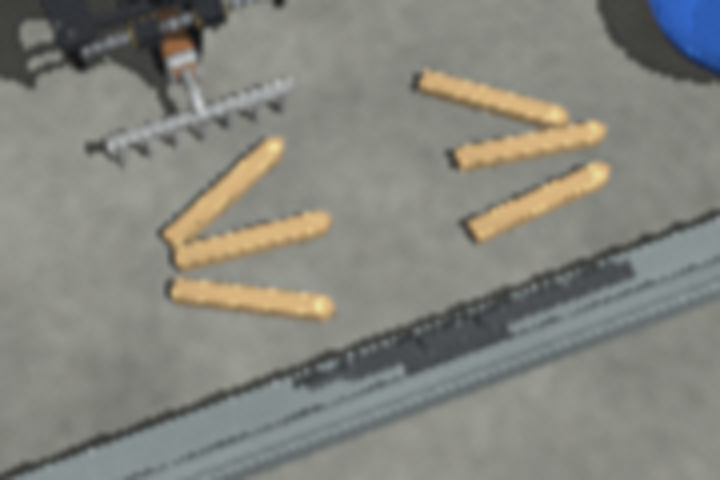

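The rake is behind the right group at (195,115) and parallel to the rail. It spans all three stakes, so I'll push in stages.

arm_command:
  rows:
    - [[0.036,0,0],0]
    - [[0.036,0,0],0]
    - [[0.036,0,0],0]
    - [[0.036,0,0],0]
    - [[0.036,0,0],0]

```text
t: 7.9
eef_pos: [497.7, -110.9, 22.7]
tcp_rot: [3.141, -0.0, 0.115]
ft_force: [0.0, -0.2, -3.0]
opening: 0.253
grip_force: 30.0
```

arm_command:
  rows:
    - [[0.036,0,0],0]
    - [[0.036,0,0],0]
    - [[0.036,0,0],0]
    - [[0.036,0,0],0]
    - [[0,0,0],0]

```text
t: 8.4
eef_pos: [533.7, -106.9, 22.6]
tcp_rot: [3.141, -0.001, 0.115]
ft_force: [-0.1, 0.8, -2.3]
opening: 0.251
grip_force: 30.0
```

```bash
python3 -c "
from h import *
look('r1')"
```

```text
tcp [ 533.7 -106.9   22.6] [ 3.141e+00 -1.000e-03  1.150e-01] F [-0.1  0.8 -2.3] grip 30.0 head in rail frame [-132.7 -104.9]
scene frame [-68. 115.] dyaw 0.081 (117, 18, 14.6, 207)
scene frame [-130.  112.] dyaw -0.695 (147, 75, 14.6, 396)
scene frame [ -99. -108.] dyaw -0.328 (123, 89, 14.7, 631)
```

View pics/r1.png

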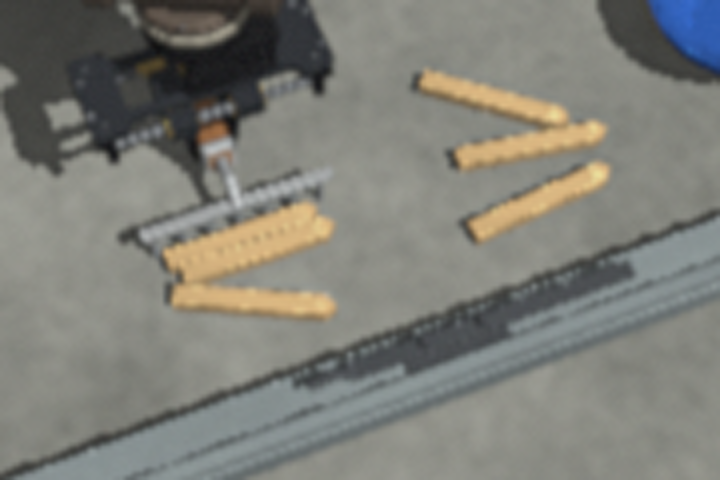

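Two stakes are now aligned in front of the teeth at (250,245). The third lies ahead at (250,300). I'll keep pushing, slower near the rail.

arm_command:
  rows:
    - [[0.036,0,0],0]
    - [[0.036,0,0],0]
    - [[0.036,0,0],0]
    - [[0.036,0,0],0]
    - [[0.036,0,0],0]

```text
t: 8.95
eef_pos: [578.0, -101.7, 22.7]
tcp_rot: [3.142, -0.0, 0.115]
ft_force: [-0.3, -0.5, -2.2]
opening: 0.253
grip_force: 30.0
```

arm_command:
  rows:
    - [[0.03,0,0],0]
    - [[0.02,0,0],0]
    - [[0.01,0,0],0]
    - [[0.01,0,0],0]
    - [[0.01,0,0],0]

```text
t: 9.45
eef_pos: [597.0, -99.5, 22.6]
tcp_rot: [-3.142, 0.0, 0.115]
ft_force: [-0.6, -1.2, -2.1]
opening: 0.252
grip_force: 30.0
```

arm_command:
  rows:
    - [[0.01,0,0],0]
    - [[0.01,0,0],0]
    - [[0.01,0,0],0]
    - [[0,0,0],0]
    - [[0,0,0],0]

```text
t: 9.95
eef_pos: [604.5, -98.6, 22.6]
tcp_rot: [3.142, -0.0, 0.115]
ft_force: [0.4, -0.2, -2.2]
opening: 0.254
grip_force: 30.0
```

```bash
python3 -c "
from h import *
look('r2')"
```

```text
tcp [604.5 -98.6  22.6] [ 3.142 -0.     0.115] F [ 0.4 -0.2 -2.2] grip 30.0 head in rail frame [ -61.3 -104.8]
scene frame [-68. 115.] dyaw 0.09 (117, 17, 14.6, 208)
scene frame [-130.  113.] dyaw -0.664 (147, 74, 14.5, 399)
scene frame [ -35. -107.] dyaw 0.001 (133, 50, 14.8, 662)
```

View pics/r2.png

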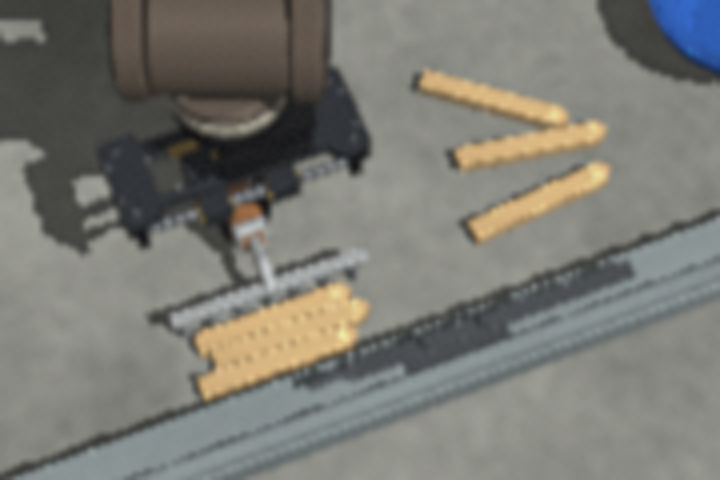

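All three right stakes are parallel and nearly touching the rail, so I'll close the last few millimetres gently.

arm_command:
  rows:
    - [[0.008,0,0],0]
    - [[0.008,0,0],0]
    - [[0.006,0,0],0]
    - [[0,0,0],0]
    - [[0,0,0],0]

```text
t: 10.5
eef_pos: [610.0, -98.0, 22.7]
tcp_rot: [3.142, -0.0, 0.115]
ft_force: [-0.0, 0.6, -2.9]
opening: 0.251
grip_force: 30.0
```

```bash
python3 -c "
from h import *
look('r3')"
```

```text
tcp [610.  -98.   22.7] [ 3.142 -0.     0.115] F [-0.   0.6 -2.9] grip 30.0 head in rail frame [ -55.8 -104.8]
scene frame [-67. 115.] dyaw 0.088 (119, 18, 14.3, 213)
scene frame [-130.  113.] dyaw -0.677 (147, 73, 14.8, 393)
scene frame [ -30. -106.] dyaw -0.03 (133, 50, 14.8, 639)
```

arm_command:
  rows:
    - [[0.006,0,0],0]
    - [[0.006,0,0],0]
    - [[0,0,0],0]
    - [[-0.024,0,0],0]
    - [[-0.024,0,0],0]

```text
t: 11.05
eef_pos: [600.4, -99.0, 22.5]
tcp_rot: [-3.141, 0.0, 0.115]
ft_force: [-0.3, -0.6, -2.4]
opening: 0.249
grip_force: 30.0
```

arm_command:
  rows:
    - [[0,0,-0.05],0]
    - [[0,0,-0.05],0]
    - [[0,0,-0.05],0]
    - [[-0.09,-0.127,0],0]
    - [[-0.09,-0.127,0],0]

```text
t: 11.55
eef_pos: [549.1, -41.0, 61.6]
tcp_rot: [3.141, -0.002, 0.114]
ft_force: [0.1, 0.9, -2.6]
opening: 0.25
grip_force: 30.0
```

arm_command:
  rows:
    - [[-0.09,-0.127,0],0]
    - [[-0.09,-0.127,0],0]
    - [[-0.09,-0.127,0],0]
    - [[-0.09,-0.127,0],0]
    - [[-0.09,-0.127,0],0]

```text
t: 12.05
eef_pos: [418.6, 104.7, 61.3]
tcp_rot: [3.142, -0.002, 0.115]
ft_force: [-0.0, 0.6, -1.6]
opening: 0.248
grip_force: 30.0
```

arm_command:
  rows:
    - [[0,0,0],0]
    - [[0,0,0.05],0]
    - [[0,0,0.05],0]
    - [[0,0,0.05],0]
    - [[0,0,0],0]

```text
t: 12.55
eef_pos: [419.5, 103.5, 22.4]
tcp_rot: [3.142, 0.0, 0.115]
ft_force: [0.0, 0.6, -2.9]
opening: 0.252
grip_force: 30.0
```

```bash
python3 -c "
from h import *
look('l0')"
```

```text
tcp [419.5 103.5  22.4] [3.142 0.    0.115] F [ 0.   0.6 -2.9] grip 30.0 head in rail frame [-221.9  117.2]
scene frame [-67. 115.] dyaw 0.075 (118, 18, 14.5, 209)
scene frame [-130.  113.] dyaw -0.653 (147, 75, 14.6, 398)
scene frame [ -30. -107.] dyaw 0.011 (133, 48, 15.1, 607)
```

View pics/l0.png

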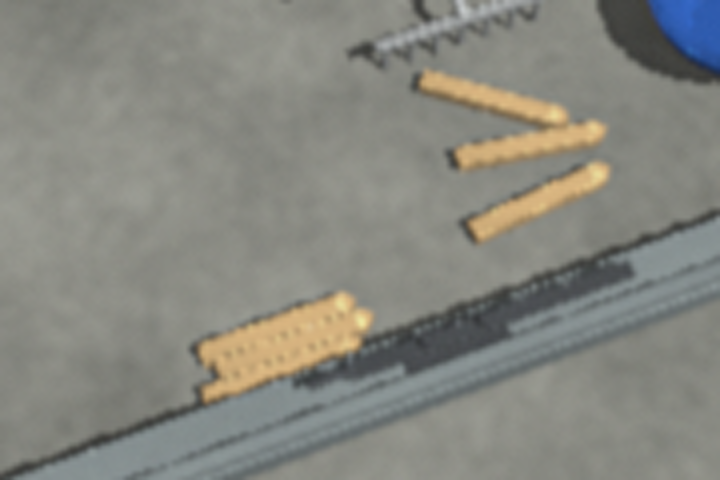

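The right three lie flush against the rail at (280,345). The rake is now behind the left three, so I'll comb those the same way.

arm_command:
  rows:
    - [[0.036,0,0],0]
    - [[0.036,0,0],0]
    - [[0.036,0,0],0]
    - [[0.036,0,0],0]
    - [[0.036,0,0],0]

```text
t: 13.1
eef_pos: [464.8, 108.9, 22.8]
tcp_rot: [3.142, -0.001, 0.115]
ft_force: [0.6, 0.5, -2.7]
opening: 0.253
grip_force: 30.0
```

arm_command:
  rows:
    - [[0.036,0,0],0]
    - [[0.036,0,0],0]
    - [[0.036,0,0],0]
    - [[0.036,0,0],0]
    - [[0.036,0,0],0]

```text
t: 13.6
eef_pos: [509.1, 114.1, 22.6]
tcp_rot: [3.142, 0.0, 0.115]
ft_force: [0.3, 0.1, -2.8]
opening: 0.248
grip_force: 30.0
```

```bash
python3 -c "
from h import *
look('l1')"
```

```text
tcp [509.1 114.1  22.6] [3.142 0.    0.115] F [ 0.3  0.1 -2.8] grip 30.0 head in rail frame [-131.7  117.4]
scene frame [-114.  132.] dyaw -0.021 (121, 36, 14.9, 373)
scene frame [-67. 114.] dyaw 0.091 (117, 17, 14.7, 215)
scene frame [ -30. -107.] dyaw -0.002 (132, 47, 15.1, 607)
```

View pics/l1.png

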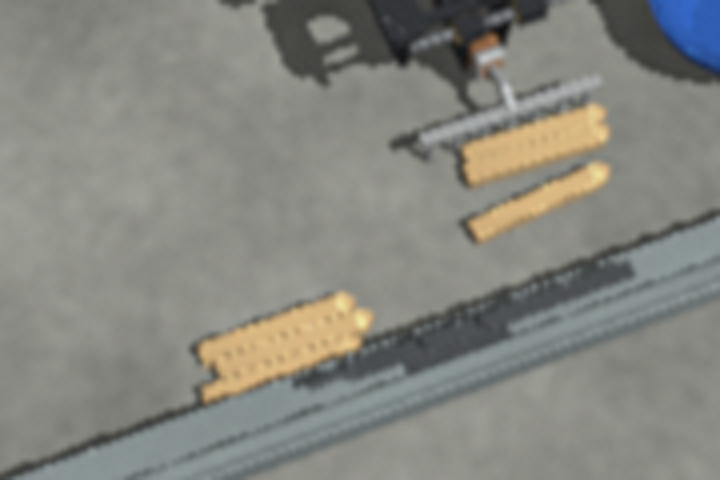

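Two left stakes are aligned at (535,145) and the third is ahead at (540,200). I've used my ten pictures, so from here I'll check by numbers.

arm_command:
  rows:
    - [[0.036,0,0],0]
    - [[0.036,0,0],0]
    - [[0.036,0,0],0]
    - [[0.036,0,0],0]
    - [[0.036,0,0],0]

```text
t: 14.15
eef_pos: [553.9, 119.3, 22.6]
tcp_rot: [3.142, -0.0, 0.115]
ft_force: [-0.9, -0.1, -2.4]
opening: 0.253
grip_force: 30.0
```

arm_command:
  rows:
    - [[0.036,0,0],0]
    - [[0.024,0,0],0]
    - [[0.01,0,0],0]
    - [[0.01,0,0],0]
    - [[0.01,0,0],0]

```text
t: 14.65
eef_pos: [575.5, 121.8, 22.6]
tcp_rot: [3.142, 0.0, 0.115]
ft_force: [-0.4, 0.2, -1.8]
opening: 0.25
grip_force: 30.0
```

arm_command:
  rows:
    - [[0.008,0,0],0]
    - [[0.008,0,0],0]
    - [[0.006,0,0],0]
    - [[0,0,0],0]
    - [[0,0,0],0]

```text
t: 15.15
eef_pos: [581.0, 122.4, 22.6]
tcp_rot: [3.142, -0.0, 0.115]
ft_force: [1.2, 0.2, -1.7]
opening: 0.249
grip_force: 30.0
```

```bash
python3 -c "
from h import *
look('l2')"
```

```text
tcp [581.  122.4  22.6] [ 3.142 -0.     0.115] F [ 1.2  0.2 -1.7] grip 30.0 head in rail frame [-59.4 117.4]
scene frame [-34. 125.] dyaw 0.003 (139, 50, 14.8, 603)
scene frame [ -29. -107.] dyaw -0.002 (132, 46, 15.0, 602)
```

arm_command:
  rows:
    - [[0.008,0,0],0]
    - [[0.008,0,0],0]
    - [[0.008,0,0],0]
    - [[0,0,0],0]
    - [[0,0,0],0]

```text
t: 15.7
eef_pos: [587.0, 123.1, 22.6]
tcp_rot: [3.142, -0.0, 0.115]
ft_force: [-0.1, -0.2, -2.0]
opening: 0.25
grip_force: 30.0
```

arm_command:
  rows:
    - [[-0.03,0,0],0]
    - [[-0.05,0,0],0]
    - [[0,0,-0.06],0]
    - [[0,0,-0.06],0]
    - [[0,0,-0.04],0.0366]

```text
t: 16.2
eef_pos: [566.6, 120.8, 63.5]
tcp_rot: [-3.142, -0.0, -0.001]
ft_force: [-0.5, 0.3, -1.9]
opening: 0.249
grip_force: 30.0
```

arm_command:
  rows:
    - [[0,0,0],0]
    - [[0,0,0],0]
    - [[0,0,0],0]
    - [[0,0,0],0]
    - [[0,0,0],0]

```text
t: 16.7
eef_pos: [566.9, 120.8, 62.2]
tcp_rot: [3.142, 0.001, 0.001]
ft_force: [1.2, -0.1, -1.9]
opening: 0.247
grip_force: 30.0
```

```bash
python3 - <<'E'
from h import *
look('l3')
z=np.load("scene_l3.npz"); I,D=z["I"],z["D"]; P=cloud("scene",D); hsv=cv2.cvtColor(I,cv2.COLOR_RGB2HSV); F=fr(P[...,:2])
m=(P[...,2]>9)&(P[...,2]<28)&(F[...,0]>-90)&(F[...,0]<2)&(abs(F[...,1])<220)&(hsv[...,1]>75)&(hsv[...,0]>8)&(hsv[...,0]<28)&(D>0)
for s in (F[...,1]>0,F[...,1]<0): k=m&s; print(k.sum(),F[k].min(0).round(),F[k].max(0).round(),np.percentile(P[k][:,2],[5,50,99]).round(1))
E
```

```text
tcp [566.9 120.8  62.2] [3.142e+00 1.000e-03 1.000e-03] F [ 1.2 -0.1 -1.9] grip 30.0 head in rail frame [-73.5 117.4]
scene frame [-29. 125.] dyaw 0.012 (139, 49, 15.0, 548)
scene frame [ -28. -106.] dyaw -0.013 (133, 48, 15.1, 607)
542 [-53.  56.] [ -4. 194.] [11.5 15.  20.5]
601 [ -52. -173.] [ -5. -40.] [11.6 15.1 20.4]
```

Both groups are flat, about 48 mm deep against the rail and within about 0.01 rad of parallel. Now I'll take the rake back to where it was.

arm_command:
  rows:
    - [[-0.043,0.161,0],0]
    - [[-0.043,0.161,0],0]
    - [[-0.043,0.161,0],0]
    - [[-0.043,0.161,0],0]
    - [[-0.043,0.161,0],0]

```text
t: 17.25
eef_pos: [512.8, -81.9, 62.6]
tcp_rot: [3.142, -0.0, 0.001]
ft_force: [-0.3, -0.8, -2.7]
opening: 0.251
grip_force: 30.0
```

arm_command:
  rows:
    - [[-0.043,0.161,0],0]
    - [[-0.043,0.161,0],0]
    - [[-0.043,0.161,0],0]
    - [[-0.043,0.161,0],0]
    - [[-0.043,0.161,0],0]

```text
t: 17.75
eef_pos: [458.9, -283.4, 62.6]
tcp_rot: [3.142, -0.0, 0.0]
ft_force: [0.9, 0.5, -2.5]
opening: 0.252
grip_force: 30.0
```

arm_command:
  rows:
    - [[-0.043,0.161,0],0]
    - [[-0.043,0.161,0],0]
    - [[0,0,0],0]
    - [[0,0,0],0]
    - [[0,0,0],0]

```text
t: 18.25
eef_pos: [438.1, -361.3, 62.5]
tcp_rot: [-3.141, 0.0, 0.001]
ft_force: [-0.5, -0.4, -2.5]
opening: 0.247
grip_force: 30.0
```

arm_command:
  rows:
    - [[0,0,0.06],0]
    - [[0,0,0.06],0]
    - [[0,0,0.03],0]
    - [[0,0,0.01],0]
    - [[0,0,0],0]

```text
t: 18.75
eef_pos: [438.4, -361.7, 22.7]
tcp_rot: [-3.141, 0.0, 0.001]
ft_force: [-0.5, 0.4, -2.4]
opening: 0.251
grip_force: 30.0
```

arm_command:
  rows:
    - [[0,0,0.004],0]
    - [[0,0,0.004],0]
    - [[0,0,0.002],0]
    - [[0,0,0],0]
    - [[0,0,0],0]

```text
t: 19.25
eef_pos: [438.1, -362.3, 20.3]
tcp_rot: [3.141, -0.0, -0.0]
ft_force: [-0.2, -0.1, -2.3]
opening: 0.251
grip_force: 30.0
```

arm_command:
  rows:
    - [[0,0,0],0]
    - [[0,0,0],0]
    - [[0,0,0],0]
    - [[0,0,0],0]
    - [[0,0,0],0]
  claw: 0.7

```text
t: 19.75
eef_pos: [438.1, -362.2, 20.2]
tcp_rot: [3.141, -0.0, -0.0]
ft_force: [0.4, 0.1, -0.0]
opening: 0.616
grip_force: 0.0
```

arm_command:
  rows:
    - [[0,0,0],0]
    - [[0,0,0],0]
    - [[0,0,0],0]
    - [[0,0,0],0]
    - [[0,0,0],0]

```text
t: 20.25
eef_pos: [438.1, -362.2, 20.1]
tcp_rot: [-3.142, -0.0, 0.0]
ft_force: [-0.2, 0.8, -0.3]
opening: 0.696
grip_force: 0.0
```

arm_command:
  rows:
    - [[0,0,-0.05],0]
    - [[0,0,-0.1],0]
    - [[0,0,-0.2],0]
    - [[0,0,-0.2],0]
    - [[0,0,-0.2],0]

```text
t: 20.75
eef_pos: [437.7, -361.8, 210.6]
tcp_rot: [3.141, -0.0, 0.0]
ft_force: [-0.2, -0.3, 0.0]
opening: 0.7
grip_force: 0.0
```

arm_command:
  rows:
    - [[0,0,0],0]
    - [[0,0,0],0]
    - [[0,0,0],0]
    - [[0,0,0],0]
    - [[0,0,0],0]

```text
t: 21.25
eef_pos: [437.8, -362.0, 206.5]
tcp_rot: [-3.14, 0.001, -0.0]
ft_force: [0.2, -0.1, 0.1]
opening: 0.702
grip_force: 0.0
```

```bash
python3 - <<'E'
from h import *
look('end')
KT=cal("wrist"); I,D=viewer.read_camera("wrist"); P=cloud("wrist",D,KT); X,Y,Z=P[...,0],P[...,1],P[...,2]; hsv=cv2.cvtColor(I,cv2.COLOR_RGB2HSV)
b=(X>480)&(X<540)&(Y>-450)&(Y<-280)&(Z>28)&(Z<60)&(D>0)&(hsv[...,1]<70); q=P[b]
print("bar",len(q), np.median(q,0), q.min(0),q.max(0), cv2.fitLine(q[:,:2].astype(np.float32),cv2.DIST_HUBER,0,.01,.01).ravel())
w=(X>300)&(X<480)&(Z>22)&(Z<65)&(hsv[...,1]>100)&(hsv[...,0]<25)&(D>0)
for x in range(330,480,20):
    k=w&(abs(X-x)<10)&(Z>25); print(x,Z[k].mean().round(1),end="; ")
print()
for n in ("scene",):
  z=np.load("scene_end.npz"); P=cloud(n,z["D"]); P0=cloud(n,np.load("scene0.npz")["D"])
  for nm,(x0,x1,y0,y1) in {"lantern":(440,600,-620,-460),"bowl":(430,620,240,420),"radio":(380,600,440,680)}.items():
    for Q in (P0,P):
      k=(Q[...,0]>x0)&(Q[...,0]<x1)&(Q[...,1]>y0)&(Q[...,1]<y1)&(Q[...,2]>15); print(nm,Q[k].mean(0).round(1))
  for r in models.mark_of(n,"spoon"): print("spoon",np.round(r["position"]),r["confidence"])
  d=np.abs(z["I"].astype(int)-np.load("scene0.npz")["I"])[205:290,55:110].max(); print("lantern/spoon patch max diff",d)
E
```

```text
tcp [ 437.8 -362.   206.5] [-3.14e+00  1.00e-03 -0.00e+00] F [ 0.2 -0.1  0.1] grip 0.0 head in rail frame [-257.2 -347.3]
scene frame [-29. 124.] dyaw 0.0 (137, 48, 15.2, 548)
scene frame [ -28. -106.] dyaw -0.006 (133, 47, 15.0, 606)
bar 1740 [ 503.91339596 -362.91521082   37.83374613] [ 480.00961103 -437.15954759   34.06198173] [ 508.79836654 -287.49558175   52.36183111] [ 7.9600727e-03  9.9996829e-01  5.0350946e+02 -3.6238345e+02]
330 nan; 350 30.6; 370 34.0; 390 38.2; 410 42.1; 430 46.0; 450 49.5; 470 44.0; 
lantern [ 534.5 -534.1   85.4]
lantern [ 534.7 -534.2   85.5]
bowl [506.8 341.9  36.6]
bowl [507.2 340.9  36.3]
radio [498.9 539.4  90.8]
radio [499.2 539.5  90.8]
spoon [ 410. -524.   -2.] 0.83
spoon [697. 132.   2.] 0.34
spoon [482. 553.   1.] 0.24
lantern/spoon patch max diff 4<stdin>:8: RuntimeWarning: Mean of empty slice.
  ret = ret.dtype.type(ret / rcount)
```

The rake is back within about 2 mm of its start and level. The stakes are in rows, and nothing else has moved.

```bash
python3 -c "
from h import *
print(env.job_done())"
```

```text
the job is handed in; nothing more can be done
None
```

I handed the job in, with no verdict shown: by camera depth the stakes lie in two flat rows of three against the rail, left and right of the stay, the rake is back teeth down about 2 mm from its start, and the bowl, lantern, radio and spoon haven't moved.

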